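# Kit the tool caddy for the next dismantling job

### The arm

A 6-joint arm with a two-finger parallel gripper is mounted at the origin on the work surface. World frame = base frame: x ahead of the robot, y to its left, z up, the work surface at z = 0. Lengths are in m, angles in rad, forces in N, time in s.
With the tool pointing down it reaches from about 0.25 to 0.725 m from the base axis. Payload 4 kg.
Tool frame: the origin (TCP) lies midway between the tips of the shut fingers; the grasp point (between the pads) lies 19 mm behind it (bot.grip_depth is the distance from the TCP to the grasp point, in m); z points along the fingers, y is the line along which they close (so a half turn about z gives the same grasp; the last joint's range is limited). The gripper opens to 85 mm and grips with 20 to 120 N. Pads are 22 mm wide; open, the fingers measure 114 mm over their backs; the gripper's body (76 mm by 85 mm) begins 54 mm behind the grasp point. The pads swing forward as they close: fully open they stand 13 mm farther back than shut.
Start: joints at [1.306, 0.241, 0.005, 1.335, 0, 1.571], TCP at [0.131, 0.483, 0.231] pointing down, gripper open.
Joint ranges: [-2.72, 2.72], [-1.05, 1.87], [-1.09, 1.28], [-1.99, 2.15], [-1.42, 1.44], [-3.14, 3.14]. Speed limits (rad/s): [2.79, 2.79, 3.14, 3.14, 3.14, 3.14].

### API

Orientations are given as a unit quaternion [x, y, z, w].
In Python, from workcell import bot gives the robot as it stands.
- The arm moves only by the shell command python3 -m creep 'ROWS'. ROWS is JSON, one flat list of numbers, 5 for each row, row after row: the shift along the world's x, y, z in m, then the turn about the world's z in rad, then the finger opening in m, from 0 to 0.0854. In form: [x, y, z, twist, claw, x, y, z, twist, claw, ...]. A call has 1 to 10 rows; each row is the pose to reach, as a shift and turn from the pose commanded when the call began; what a row does not reach only later rows make up. A row lasts 1/12 s, in which the tool goes at most 41.7 mm and 7.16 degrees, less where a joint would pass 70% of its speed; a pose out of reach is approached as far as the arm can. A call with a gripper value outside its range is refused whole. The fingers move at their own pace and stop on an object; the grip force is fixed at half the most. Time passes only in rows, so rows that repeat a pose let the fingers close. It gives the time, the measured TCP pose, the force, the opening and the grip force at its end, in the units of the state.
- bot.get_obs(): the state, without advancing time (a new reading comes with each control period).
- bot.camera(name): name is "side" or "top" or "wrist"; returns a dict with "pixels" (480x640x3 uint8, red, green, blue), "camera_matrix" (3x3 intrinsics, pixels), "extrinsics" (4x4, takes a point from world to camera coordinates); the wrist camera has in their place "T_tool_cam" (4x4, takes a point from camera to tool coordinates, whose origin is the TCP and whose axes are the flange's). Camera axes: x right, y down, z forward; pixel columns grow to the right and rows downward; lengths in m; the calibration is good to about 2 mm. A picture is of the moment at which its call begins: read the wrist's pose just before it. There is no depth.
- bot.job_done(): hands the job in; it is judged then, once.
Trained networks look in the newest picture that a camera, given by its name, has taken for a name from the list of things; names that differ only in an ending like _2 or _b are one class to them, and where a whole thing is asked for, a point or a joint stands for the part that bears it (a point fixed in the world has none). Each returns a list of dicts, best first, with "score" (0 to 1); they miss things now and then, are a little off and sometimes report something else, mostly with a low value. They report only what shows in the picture. A call takes as long as a camera call. They do not tell look-alikes from the thing itself.
- bot.look_for(camera, thing): "centre" ([column, row] as shares, 0 to 1, of the picture: columns of its width, rows of its height, amid what is visible of it).
- bot.place_of(camera, thing): "centre" ([column, row] as shares, 0 to 1, of the picture: columns of its width, rows of its height: a listed point, or the origin of a listed thing).
The state is a dict: "clock": time; "joint_pos": joint angles; "joint_vel": joint speeds; "tau": joint torques, N m; "eef_pos": TCP position; "tool_rot": TCP orientation; "ft_force": force on the tool from outside, world axes, zero at the start; "ft_torque": the same for the moment, N m; "grip_width": finger opening in m; "grasp_force": force on a finger pad.
Only numpy, scipy, OpenCV 4.12 (cv2) and the standard library are available. Lean on these libraries where they do the work, as an engineer would, in place of code of your own. Each camera call takes 0.05 s, during which the arm holds its last target. There are 200 camera calls.

### The job

Load the tool caddy for the next dismantling job: lift the flat pry bar off its hook, pick up the cold chisel and the scraper from the bench, and stand all three in the caddy, working end down and handle end up, standing steeply (leaning on the rim is fine). How deep the rubber pad in the caddy sits is not known, so lower each tool gently until you feel it rest on the pad before letting go: do not drop it in and do not ram it. Leave the cup, the loudspeaker and the jar where they are.

Things in the scene. Friction and masses are not known exactly. Their poses are not given: they have to be found in the camera images.
- caddy: Open-topped box-shaped tool caddy of bare sheet metal, bolted down, 230 (x) x 92 (y) x 150 mm high, walls 5 mm (mouth 220 x 82 mm). Origin: centre of its underside, z up. Its bottom inside is a black rubber pad set by hand: the pad's top is anywhere from 8 to 43 mm above the caddy's underside and is not reported: feel for it.
- hook: Dark steel hook stand, fixed: foot of radius 50 mm, post 204 mm high, 16 mm thick. A hook of 8 mm round bar leaves the post towards the stand's -x, level at 184 mm (its centre) out to 78 mm from the post axis, then turns up; its upturned end is 94 mm from the post axis, top at 210 mm. Origin: centre of the foot's underside, z up.
- prybar: Flat steel pry bar, 180 x 30 x 8 mm, about 0.25 kg, hanging upright on the hook, forked claw (40 mm wide, the working end) down. Origin: centre of its claw edge; z along it to its upper end, y across its width, x through its thickness. The hook passes along x through a slot 14 mm wide, z = 112 to 148 mm; solid above that. Lift it 24 mm, then draw it off to the hook's open end.
- prybar_tip (a point): Middle of the pry bar's lower (claw) edge.
- chisel: Plain dark steel cold chisel lying on the bench, 200 mm long, shank 20 mm wide and 18 mm thick, cutting edge 30 mm wide, about 0.35 kg. Origin: middle of its length on its underside; x along it towards the cutting edge (at x = +100 mm), y across its width, z up as it lies. The end at x = -100 mm is the butt (handle end).
- chisel_tip (a point): Middle of the chisel's cutting edge.
- scraper: Scraper lying on the bench, 190 mm long, flat-sided wooden handle 110 mm long, 26 mm wide, 20 mm thick (x from -95 to +15 mm), thin steel blade 60 mm wide and 4 mm thick at the other end, about 0.2 kg. Origin: middle of its length on its underside; x along it towards the blade's edge (at x = +95 mm), y across its width, z up as it lies.
- scraper_tip (a point): Middle of the scraper's blade edge.
- cup: Bystander: white plastic cup, 80 mm high, mouth 76 mm across. Origin: centre of its underside.
- speaker: Bystander: dark round loudspeaker, 50 mm high, up to 94 mm across. Origin: centre of its underside.
- jar: Bystander: clear jar with a black lid, 90 mm high, 70 mm across. Origin: centre of its underside.
Things that resemble listed ones, but are neither listed nor needed, are in the scene too. What is meant by the chisel is not brown, and is the larger of those in its own colour.

How it is judged:
At the end, for the whole second after the job is handed in: The pry bar, the chisel and the scraper all stand in the caddy at rest: the middle of each working edge is inside the caddy and lower than 75 mm above its underside, each is handle end up and within 45 degrees of upright; the cup, loudspeaker and jar are within 20 mm of where they started (x of prybar_tip in the frame of caddy between -0.112 and 0.112 m and y of prybar_tip in the frame of caddy between -0.043 and 0.043 m and z of prybar_tip in the frame of caddy between -0.01 and 0.075 m and angle between prybar's own z axis and vertical below 0.785 rad and linear speed of each of prybar, chisel, scraper below 0.03 m/s and angular speed of each of prybar, chisel, scraper below 0.3 rad/s and x of chisel_tip in the frame of caddy between -0.112 and 0.112 m and y of chisel_tip in the frame of caddy between -0.043 and 0.043 m and z of chisel_tip in the frame of caddy between -0.01 and 0.075 m and angle between each of chisel, scraper's own x axis and vertical above 2.356 rad and x of scraper_tip in the frame of caddy between -0.112 and 0.112 m and y of scraper_tip in the frame of caddy between -0.043 and 0.043 m and z of scraper_tip in the frame of caddy between -0.01 and 0.075 m and distance of each of cup, speaker, jar from where it was at the start of the episode below 0.02 m); the robot touches nothing.
It fails at once if a tool is dropped in the caddy: inside it, it falls free (touching neither fingers nor caddy) at over 0.35 m/s, or moves faster than 0.6 m/s ((x of prybar_tip in the frame of caddy between -0.112 and 0.112 m and y of prybar_tip in the frame of caddy between -0.043 and 0.043 m and z of prybar_tip in the frame of caddy between -0.01 and 0.145 m and (linear speed of prybar above 0.6 m/s or (linear speed of prybar above 0.35 m/s and contact force between prybar and caddy below 0.05 N and contact force between the fingers and prybar below 0.05 N))) or (x of chisel_tip in the frame of caddy between -0.112 and 0.112 m and y of chisel_tip in the frame of caddy between -0.043 and 0.043 m and z of chisel_tip in the frame of caddy between -0.01 and 0.145 m and (linear speed of chisel above 0.6 m/s or (linear speed of chisel above 0.35 m/s and contact force between chisel and caddy below 0.05 N and contact force between the fingers and chisel below 0.05 N))) or (x of scraper_tip in the frame of caddy between -0.112 and 0.112 m and y of scraper_tip in the frame of caddy between -0.043 and 0.043 m and z of scraper_tip in the frame of caddy between -0.01 and 0.145 m and (linear speed of scraper above 0.6 m/s or (linear speed of scraper above 0.35 m/s and contact force between scraper and caddy below 0.05 N and contact force between the fingers and scraper below 0.05 N)))).
It fails at once if a tool is rammed against the caddy or its pad (over 60 N) (contact force between any of prybar, chisel, scraper and caddy above 60 N).
It fails at once if the cup, loudspeaker or jar is pushed more than 20 mm or tipped over 20 degrees (distance of any of cup, speaker, jar from where it was at the start of the episode above 0.02 m or angle between any of cup, speaker, jar's own z axis and vertical above 0.35 rad).
It also fails if it takes over 72 s, if anything falls off the work surface, if the arm or the gripper's body presses on something with over 40 N, if the wrist force passes 120 N, or if a joint passes its speed limit or range.

## Working session

There is one attempt and no reset: what is moved stays moved. The work goes in short steps, Python scripts to look and compute and a shell command to move; the robot and the scene stay as the last step left them, time stands still between calls to the robot, and variables do not carry over. Pictures are saved under pics/ and viewed, at most 10 in all, crops included, and the job is handed in when it is done.

```bash
mkdir -p pics; cat > h.py <<'E'
import numpy as np, cv2
from scipy.spatial.transform import Rotation as R
from workcell import bot
def cam(n,save=None):
    o=bot.get_obs(); c=bot.camera(n); K=np.array(c["camera_matrix"])
    if n=="wrist":
        T=np.eye(4); T[:3,:3]=R.from_quat(o["tool_rot"]).as_matrix(); T[:3,3]=o["eef_pos"]
        E=np.linalg.inv(T@np.array(c["T_tool_cam"]))
    else: E=np.array(c["extrinsics"])
    if save: cv2.imwrite(save,np.ascontiguousarray(c["pixels"][:,:,::-1]))
    return K,E,c["pixels"]
def ray(K,E,px):
    d=np.linalg.inv(K)@[px[0],px[1],1]; Rm=E[:3,:3]
    d=Rm.T@d; return -Rm.T@E[:3,3], d/np.linalg.norm(d)
def atz(K,E,px,z):
    o,d=ray(K,E,px); return o+d*(z-o[2])/d[2]
def tri(a,b):
    A=np.zeros((3,3));v=np.zeros(3);ds=[]
    for o,d in (a,b):
        P=np.eye(3)-np.outer(d,d);A+=P;v+=P@o
    p=np.linalg.solve(A,v)
    return p,max(np.linalg.norm((np.eye(3)-np.outer(d,d))@(p-o)) for o,d in (a,b))
def proj(K,E,p):
    q=K@(E[:3,:3]@np.asarray(p)+E[:3,3]); return q[:2]/q[2]
E
python3 - <<'E'
from h import *
V={n:cam(n,f"pics/{n}0.png") for n in("top","side","wrist")}
np.set_printoptions(precision=3,suppress=True)
for n in V: 
    o,d=ray(*V[n][:2],(320,240)); print(n,o,d)
for t in "caddy hook prybar prybar_tip chisel chisel_tip scraper scraper_tip cup speaker jar".split():
    for n in("top","side","wrist"):
        print(t,n,[(round(r["score"],2),(np.array(r["centre"])*[640,480]).round(0).tolist(),atz(*V[n][:2],np.array(r["centre"])*[640,480],0.01 if t not in("prybar",) else .06)[:2].round(3).tolist()) for r in bot.place_of(n,t)[:4]])
o=bot.get_obs();print(o["clock"],o["tool_rot"],o["ft_force"],o["grip_width"])
E
```

```text
top [ 0.474 -0.093  1.03 ] [ 0.107  0.019 -0.994]
side [ 0.346 -0.816  0.902] [ 0.196  0.632 -0.75 ]
wrist [0.062 0.501 0.372] [ 0.257 -0.082 -0.963]
caddy top []
caddy side [(0.93, [268.0, 216.0], [0.487, 0.038]), (0.64, [400.0, 212.0], [0.776, -0.038]), (0.54, [270.0, 344.0], [0.415, -0.281])]
caddy wrist []
hook top [(0.77, [169.0, 241.0], [0.59, 0.278]), (0.27, [191.0, 174.0], [0.748, 0.227])]
hook side [(0.72, [289.0, 140.0], [0.605, 0.288])]
hook wrist []
prybar top [(0.61, [166.0, 260.0], [0.541, 0.265])]
prybar side [(0.56, [270.0, 138.0], [0.547, 0.246]), (0.32, [255.0, 305.0], [0.405, -0.224])]
prybar wrist []
prybar_tip top [(0.61, [166.0, 257.0], [0.553, 0.284])]
prybar_tip side [(0.89, [266.0, 138.0], [0.548, 0.311])]
prybar_tip wrist []
chisel top [(0.95, [397.0, 144.0], [0.807, -0.26]), (0.91, [405.0, 227.0], [0.61, -0.269]), (0.76, [516.0, 232.0], [0.593, -0.523])]
chisel side [(0.81, [455.0, 288.0], [0.801, -0.267]), (0.74, [411.0, 440.0], [0.593, -0.525]), (0.61, [370.0, 315.0], [0.614, -0.276])]
chisel wrist []
chisel_tip top [(0.82, [360.0, 234.0], [0.596, -0.165]
[... 353 characters left out ...]
.84, [269.0, 344.0], [0.413, -0.282]), (0.43, [401.0, 214.0], [0.776, -0.041])]
scraper wrist []
scraper_tip top [(0.63, [370.0, 320.0], [0.399, -0.183])]
scraper_tip side [(0.67, [252.0, 307.0], [0.402, -0.191]), (0.5, [368.0, 317.0], [0.609, -0.28])]
scraper_tip wrist []
cup top [(0.91, [297.0, 158.0], [0.781, -0.022])]
cup side [(0.69, [402.0, 211.0], [0.783, -0.035])]
cup wrist []
speaker top [(0.73, [196.0, 328.0], [0.389, 0.211])]
speaker side [(0.92, [212.0, 178.0], [0.389, 0.201])]
speaker wrist []
jar top [(0.71, [188.0, 174.0], [0.746, 0.235])]
jar side [(0.87, [351.0, 142.0], [0.754, 0.234])]
jar wrist []
1.8 [ 0.132  0.991 -0.    -0.   ] [-0.01  -0.374  0.202] 0.08543201030466993
```

View pics/top0.png

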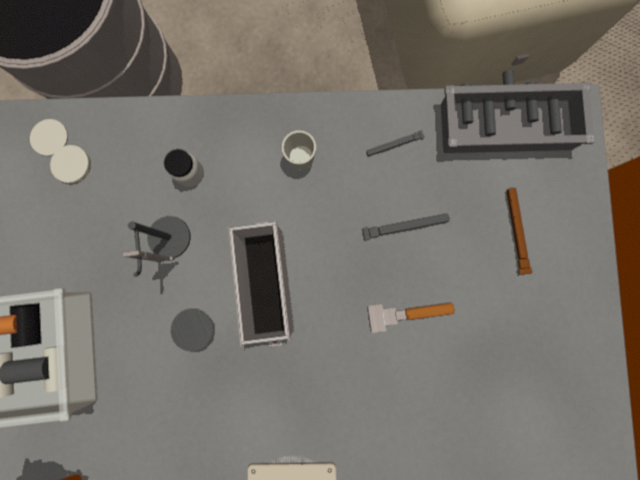

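View pics/side0.png

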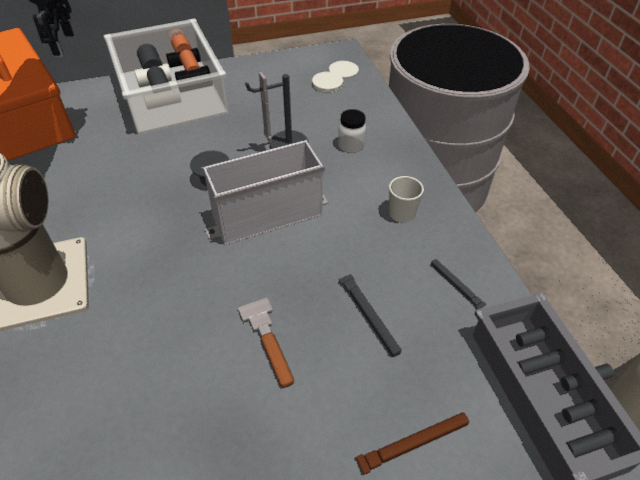

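Candidates for the chisel (top view): the large grey one at (405,227), the small grey one at (397,144) and the brown one at (518,232). I choose (405,227), which is grey and the larger of its colour. I'll check it in a crop.

```bash
python3 - <<'E'
from h import *
np.set_printoptions(precision=3,suppress=True)
t=cv2.imread("pics/top0.png");s=cv2.imread("pics/side0.png")
f=lambda im,x,y,w,h,k:cv2.resize(im[y:y+h,x:x+w],(w*k,h*k),interpolation=cv2.INTER_CUBIC)
a=f(t,115,210,80,60,5);b=f(s,235,60,80,100,4)[:300,:400]
b=cv2.resize(s[60:160,225:325],(300,300),interpolation=cv2.INTER_CUBIC);b=np.pad(b,((0,0),(0,100),(0,0)))
c=f(t,355,200,100,60,4);c=np.pad(c,((0,60),(0,0),(0,0)));d=f(t,360,290,100,60,4);d=np.pad(d,((0,60),(0,0),(0,0)))
cv2.imwrite("pics/crop1.png",np.vstack([np.hstack([a,b]),np.hstack([c,d])]))
T=cam("top");S=cam("side")
print("rim",[atz(*T[:2],p,.15)for p in((232,229),(276,224),(288,339),(243,345))])
print("rim side",[atz(*S[:2],p,.15)for p in((207,188),(217,209),(308,148),(322,172))])
def pair(tp,sp):
    print(tp,sp,*tri(ray(*T[:2],tp),ray(*S[:2],sp)))
pair((133,225),(287,77)); pair((372,232),(347,279)); pair((448,217),(397,352));pair((376,318),(254,302));pair((452,309),(288,382))
g=lambda n,t:[(np.array(r["centre"])*[640,480]) for r in bot.place_of(n,t)][0]
for n in("hook","prybar_tip","cup","jar","speaker"):
    pair(g("top",n),g("side",n))
E
```

```text
rim [array([0.595, 0.1  , 0.15 ]), array([0.603, 0.012, 0.15 ]), array([ 0.377, -0.01 ,  0.15 ]), array([0.367, 0.078, 0.15 ])]
rim side [array([0.369, 0.014, 0.15 ]), array([ 0.377, -0.049,  0.15 ]), array([0.595, 0.075, 0.15 ]), array([ 0.6  , -0.006,  0.15 ])]
(133, 225) (287, 77) [0.602 0.278 0.198] 0.001974215916024072
(372, 232) (347, 279) [ 0.597 -0.192  0.024] 0.0010551789287190565
(448, 217) (397, 352) [ 0.631 -0.369  0.014] 0.0008009670656723975
(376, 318) (254, 302) [ 0.406 -0.194  0.028] 0.00041122428688892854
(452, 309) (288, 382) [ 0.424 -0.367  0.014] 0.002942428831276707Traceback (most recent call last):
  File "<stdin>", line 17, in <module>
  File "<stdin>", line 15, in <lambda>
IndexError: list index out of range
```

View pics/crop1.png

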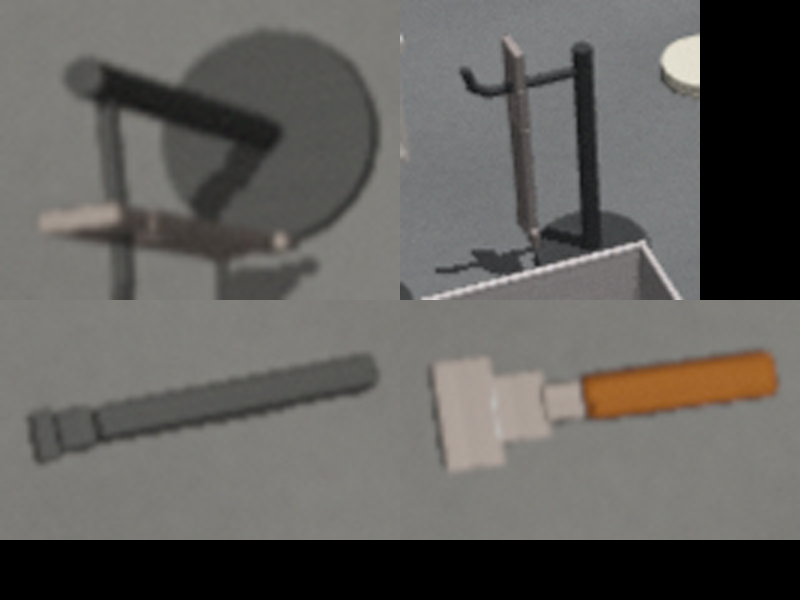

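The crop confirms it: the large grey chisel has its flared cutting edge on the left (crop 45,435) and its butt on the right. The pry bar hangs about mid-hook, its top edge from (123,254) to (140,252) in the top view.

```bash
python3 - <<'E'
from h import *
np.set_printoptions(precision=3,suppress=True)
T=cam("top");S=cam("side")
k=lambda x,y:(115+x/5,210+y/5); q=lambda x,y:(225+(x-400)/3,60+y/3)
print("top edge",atz(*T[:2],k(42,220),.22),atz(*T[:2],k(124,211),.22))
print("side top edge",atz(*S[:2],q(505,38),.22),atz(*S[:2],q(520,48),.22))
print("post",atz(*T[:2],k(84,75),.204),atz(*S[:2],q(583,47),.204)); print("foot",atz(*T[:2],k(270,135),0))
print("hook end",atz(*S[:2],q(467,72),.21))
print("tri top", tri(ray(*T[:2],k(83,215)),ray(*S[:2],q(512,43))))
# chisel/scraper from crop
c=lambda x,y:(355+x/4,200+(y-300)/4); d=lambda x,y:(360+(x-400)/4,290+(y-300)/4)
print("chisel",atz(*T[:2],c(38,437),.009),atz(*T[:2],c(374,369),.012)); print("scr",atz(*T[:2],d(438,415),.01),atz(*T[:2],d(774,371),.012))
E
python3 -m creep '[0.03,-0.015,0.03,0,0.0854, 0.065,-0.03,0.06,0,0.0854, 0.1,-0.05,0.09,0,0.0854, 0.14,-0.07,0.1,0,0.0854, 0.18,-0.09,0.1,0,0.0854, 0.22,-0.11,0.1,0,0.0854, 0.25,-0.13,0.1,0,0.0854, 0.28,-0.15,0.1,0,0.0854, 0.31,-0.17,0.1,0,0.0854, 0.34,-0.19,0.1,0,0.0854]'
```

```text
top edge [0.543 0.285 0.22 ] [0.546 0.255 0.22 ]
side top edge [0.542 0.279 0.22 ] [0.55  0.263 0.22 ]
post [0.599 0.278 0.204] [0.601 0.276 0.204]
foot [0.6   0.281 0.   ]
hook end [0.508 0.258 0.21 ]
tri top (array([0.545, 0.27 , 0.221]), np.float64(0.00042631645244308136))
chisel [ 0.595 -0.176  0.009] [ 0.63  -0.37   0.012]
scr [ 0.403 -0.181  0.01 ] [ 0.424 -0.37   0.012]
clock: 2.93
eef_pos: [0.4689, 0.2935, 0.3315]
tool_rot: [0.132, 0.991, 0.0, 0.0]
ft_force: [-0.1, 0.4, 0.8]
grip_width: 0.0853
grasp_force: 0.0
```

```bash
python3 -m creep '[0.02,-0.006,-0.015,0.11,0.0854, 0.04,-0.012,-0.03,0.22,0.0854, 0.06,-0.018,-0.04,0.33,0.0854, 0.076,-0.025,-0.05,0.44,0.0854, 0.076,-0.025,-0.05,0.44,0.0854]'; python3 - <<'E'
from h import *
K,E,p=cam("wrist","pics/w1.png")
for z in(.221,):
  for P in([.543,.285,z],[.546,.255,z],[.545,.27,z],[.508,.258,.21]): print(P,proj(K,E,P))
E
```

```text
clock: 3.35
eef_pos: [0.5451, 0.2677, 0.2776]
tool_rot: [-0.087, 0.996, -0.001, -0.002]
ft_force: [-1.1, 0.4, -0.4]
grip_width: 0.0856
grasp_force: 0.0
[0.543, 0.285, 0.221] [352.24391464 266.54893149]
[0.546, 0.255, 0.221] [302.63233723 262.98165462]
[0.545, 0.27, 0.221] [327.32731387 265.53465357]
[0.508, 0.258, 0.21] [318.49994351 199.45023507]
```

View pics/w1.png

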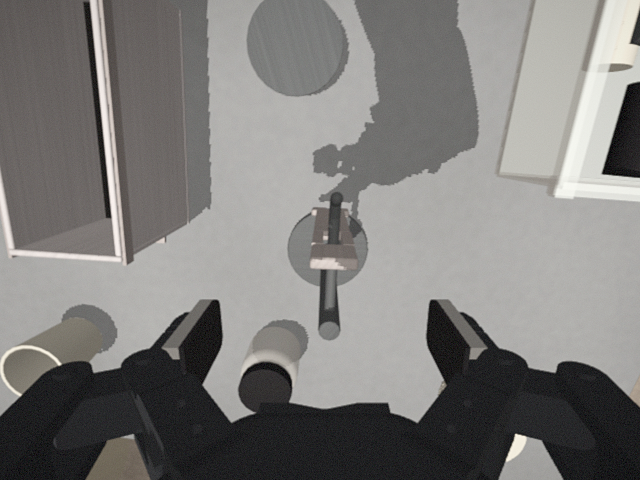

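The wrist view shows the bar's top edge level from (310,266) to (357,266), 4 mm to +y of the prediction. The hook end is at (336,200) and the post at (329,329), so the fingers are clear on both sides.

```bash
python3 -m creep '[0,0.004,-0.03,0,0.06, 0,0.004,-0.06,0,0.055, 0,0.004,-0.09,0,0.05, 0,0.004,-0.09,0,0.05, 0,0.004,-0.09,0,0, 0,0.004,-0.09,0,0, 0,0.004,-0.09,0,0, 0,0.004,-0.09,0,0]'; python3 -m creep '[0,0,0.01,0,0, 0,0,0.02,0,0, 0,0,0.03,0,0]';  python3 - <<'E'
from h import *
cam("side","pics/s2.png"); s=cv2.imread("pics/s2.png")[20:200,180:400]
cv2.imwrite("pics/s2c.png",cv2.resize(s,None,fx=3,fy=3,interpolation=cv2.INTER_CUBIC))
E
```

```text
clock: 4.07
eef_pos: [0.5444, 0.2747, 0.1937]
tool_rot: [-0.087, 0.996, 0.001, 0.002]
ft_force: [0.3, -0.6, -1.8]
grip_width: 0.0288
grasp_force: 59.2
clock: 4.32
eef_pos: [0.5435, 0.2738, 0.2227]
tool_rot: [-0.087, 0.996, -0.0, 0.0]
ft_force: [7.0, -3.1, -62.4]
grip_width: 0.0285
grasp_force: 66.7
```

View pics/s2c.png

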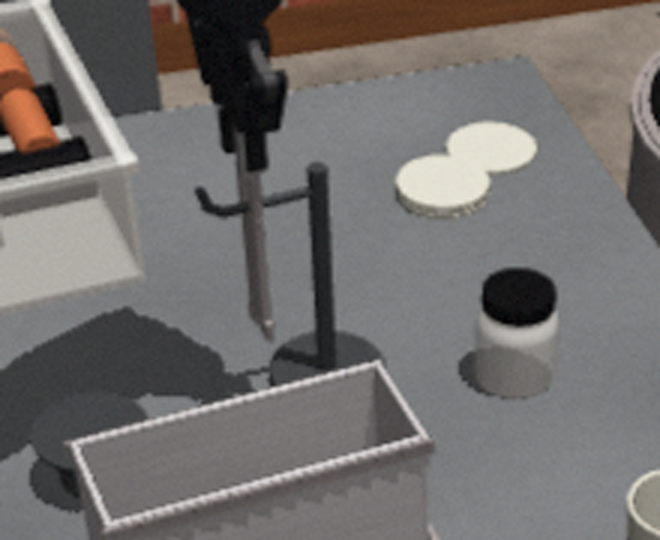

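```bash
python3 -m creep '[0,0,-0.004,0,0, 0,0,-0.004,0,0, 0,0,-0.004,0,0]'
```

```text
clock: 4.62
eef_pos: [0.5435, 0.274, 0.2176]
tool_rot: [-0.087, 0.996, 0.0, 0.0]
ft_force: [-0.3, -0.3, -1.5]
grip_width: 0.0282
grasp_force: 73.4
```

```bash
python3 -m creep '[-0.012,-0.003,0,0,0, -0.024,-0.0055,0,0,0, -0.036,-0.008,0,0,0]'; python3 -m creep '[-0.012,-0.003,0,0,0, -0.024,-0.0055,0,0,0, -0.036,-0.008,0,0,0, -0.05,-0.011,0,0,0]';python3 - <<'E'
from h import *
cam("side","pics/s3.png"); s=cv2.imread("pics/s3.png")[20:200,180:400]
cv2.imwrite("pics/s3c.png",cv2.resize(s,None,fx=2,fy=2,interpolation=cv2.INTER_CUBIC))
E
```

```text
clock: 4.87
eef_pos: [0.5071, 0.2659, 0.2175]
tool_rot: [-0.087, 0.996, 0.0, 0.0]
ft_force: [0.1, -0.5, -1.9]
grip_width: 0.0282
grasp_force: 73.4
clock: 5.2
eef_pos: [0.4572, 0.255, 0.2178]
tool_rot: [-0.087, 0.996, 0.0, 0.001]
ft_force: [-0.0, -0.4, -1.5]
grip_width: 0.0282
grasp_force: 73.4
```

View pics/s3c.png

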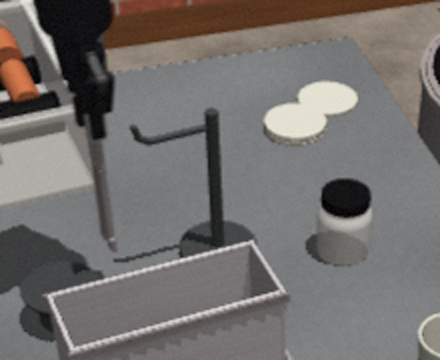

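The bar is clear of the hook and hangs upright at crop (105,190), claw above the loudspeaker's height. Next I raise it, turn it and carry it over the caddy.

```bash
python3 -m creep '[0,0,0.04,-0.1,0, 0,0,0.08,-0.2,0, 0,0,0.12,-0.3,0, 0.008,-0.02,0.12,-0.42,0, 0.018,-0.04,0.12,-0.54,0, 0.028,-0.06,0.12,-0.66,0, 0.038,-0.08,0.12,-0.78,0, 0.048,-0.1,0.12,-0.9,0, 0.058,-0.12,0.12,-1.02,0, 0.066,-0.14,0.12,-1.14,0]'; python3 -m creep '[0.01,-0.02,0,-0.12,0, 0.02,-0.04,0,-0.24,0, 0.03,-0.055,0,-0.36,0, 0.032,-0.063,0,-0.48,0, 0.032,-0.063,0,-0.52,0, 0.032,-0.063,0,-0.52,0]';python3 - <<'E'
from h import *
K,E,p=cam("wrist","pics/w4.png");cam("side","pics/s4.png");cam("top","pics/t4.png")
w=cv2.resize(cv2.imread("pics/w4.png"),(480,360)); s=cv2.imread("pics/s4.png")[20:260,160:373]; t=cv2.imread("pics/t4.png")[180:360,180:420]
s=cv2.resize(s,(320,360));t=cv2.resize(t,(320,240))
im=np.zeros((600,800,3),np.uint8); im[:360,:480]=w; im[:360,480:]=s; im[360:,:320]=t; cv2.imwrite("pics/c4.png",im)
E
```

```text
clock: 6.08
eef_pos: [0.5243, 0.1139, 0.3377]
tool_rot: [0.467, 0.885, 0.0, 0.0]
ft_force: [0.6, -0.3, -2.2]
grip_width: 0.0283
grasp_force: 73.4
clock: 6.58
eef_pos: [0.5559, 0.0511, 0.3375]
tool_rot: [0.677, 0.736, 0.0, 0.0]
ft_force: [0.2, 0.9, -2.3]
grip_width: 0.028
grasp_force: 73.4
```

View pics/c4.png

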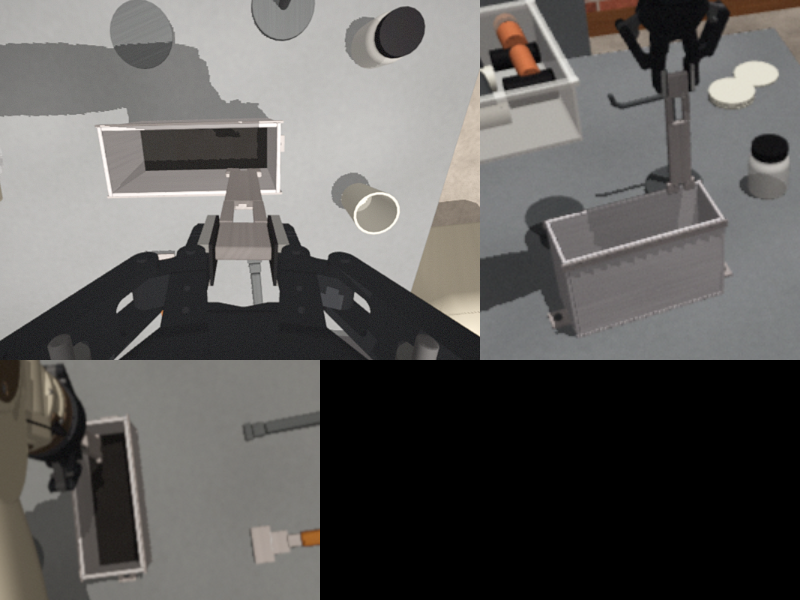

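The wrist view shows the rim corners at full-size (129,168), (376,163), (377,257) and (144,264), parallel to the jaw. The claw is at (300,233) to (349,231). I'll compute the caddy pose from these.

```bash
python3 - <<'E'
from h import *
np.set_printoptions(precision=4,suppress=True)
K,E,p=cam("wrist")
c=[atz(K,E,q,.15) for q in((129,168),(376,163),(377,257),(144,264))]
for a in c: print(a)
print("centre",np.mean(c,0)); print("claw",atz(K,E,(324.5,232),.184),bot.get_obs()["joint_pos"])
E
```

```text
[0.3701 0.0841 0.15  ]
[0.5983 0.1088 0.15  ]
[0.6111 0.0179 0.15  ]
[ 0.3788 -0.01    0.15  ]
centre [0.4896 0.0502 0.15  ]
claw [0.5558 0.0476 0.184 ] [0.0938 0.3475 0.4241 1.6469 0.0001 1.5771]
```

```bash
cat > ok.py <<'E'
import sys
from workcell import bot
o=bot.get_obs(); f=o["ft_force"][2]
print(round(o["eef_pos"][2],4),round(f,1)); sys.exit(0 if f<float(sys.argv[1]) else 1)
E
python3 -m creep '[0,0.002,-0.02,0,0, 0,0.003,-0.04,0,0, 0,0.003,-0.06,0,0, 0,0.003,-0.08,0,0, 0,0.003,-0.1,0,0, 0,0.003,-0.12,0,0, 0,0.003,-0.13,0,0, 0,0.003,-0.13,0,0]' && python3 ok.py 2 &&
python3 -m creep '[0,0,-0.002,0,0, 0,0,-0.004,0,0]'>/dev/null && python3 ok.py 2 &&
python3 -m creep '[0,0,-0.002,0,0, 0,0,-0.004,0,0]'>/dev/null && python3 ok.py 2 &&
python3 -m creep '[0,0,-0.002,0,0, 0,0,-0.004,0,0]'>/dev/null && python3 ok.py 2 &&
python3 -m creep '[0,0,-0.002,0,0, 0,0,-0.004,0,0]'>/dev/null && python3 ok.py 2 &&
python3 -m creep '[0,0,-0.002,0,0, 0,0,-0.004,0,0]'>/dev/null && python3 ok.py 2 &&
python3 -m creep '[0,0,-0.002,0,0, 0,0,-0.004,0,0]'>/dev/null && python3 ok.py 2
```

```text
clock: 7.45
eef_pos: [0.5535, 0.0552, 0.2047]
tool_rot: [0.676, 0.737, -0.002, -0.002]
ft_force: [-1.2, -0.0, -1.7]
grip_width: 0.0287
grasp_force: 73.3
0.2047 -1.7
0.2048 -2.9
0.2004 -1.3
0.1956 -1.9
0.1912 -2.2
0.1871 -2.1
0.1831 -2.1
```

```bash

python3 -m creep '[0,0,-0.0015,0,0, 0,0,-0.003,0,0]'>/dev/null && python3 ok.py 1 &&
python3 -m creep '[0,0,-0.0015,0,0, 0,0,-0.003,0,0]'>/dev/null && python3 ok.py 1 &&
python3 -m creep '[0,0,-0.0015,0,0, 0,0,-0.003,0,0]'>/dev/null && python3 ok.py 1 &&
python3 -m creep '[0,0,-0.0015,0,0, 0,0,-0.003,0,0]'>/dev/null && python3 ok.py 1 &&
python3 -m creep '[0,0,-0.0015,0,0, 0,0,-0.003,0,0]'>/dev/null && python3 ok.py 1 &&
python3 -m creep '[0,0,-0.0015,0,0, 0,0,-0.003,0,0]'>/dev/null && python3 ok.py 1 &&
python3 -m creep '[0,0,-0.0015,0,0, 0,0,-0.003,0,0]'>/dev/null && python3 ok.py 1 &&
python3 -m creep '[0,0,-0.0015,0,0, 0,0,-0.003,0,0]'>/dev/null && python3 ok.py 1 &&
python3 -m creep '[0,0,-0.0015,0,0, 0,0,-0.003,0,0]'>/dev/null && python3 ok.py 1
```

```text
0.1827 18.1
```

Contact at TCP z ≈ 0.183, force 18 N, so the pad is about 30 mm above the underside. Before letting go I'll move close to the +y wall and lean the bar gently on the rim, so that it can't topple.

```bash
cat > st.py <<'E'
from workcell import bot
o=bot.get_obs();print([round(v,4) for v in o["eef_pos"]],[round(v,1) for v in o["ft_force"]],round(o["clock"],2))
E
python3 -m creep '[0,0,0.004,0,0, 0,0,0.006,0,0, -0.001,0.008,0.006,0,0, -0.0015,0.016,0.006,0,0, -0.0025,0.024,0.006,0,0, -0.0025,0.024,0.006,0,0]'>/dev/null; python3 st.py
python3 -m creep '[0,0,-0.002,0,0, 0,0,-0.003,0,0]'>/dev/null && python3 ok.py 1 &&
python3 -m creep '[0,0,-0.0015,0,0, 0,0,-0.0015,0,0]'>/dev/null && python3 ok.py 1 &&
python3 -m creep '[0,0,-0.001,0,0, 0,0,-0.001,0,0]'>/dev/null && python3 ok.py 1 &&
python3 -m creep '[0,0,-0.001,0,0, 0,0,-0.001,0,0]'>/dev/null && python3 ok.py 1; python3 st.py
```

```text
[np.float64(0.5524), np.float64(0.0809), np.float64(0.1858)] [np.float64(0.9), np.float64(-1.3), np.float64(-2.1)] 9.12
0.1828 2.5
[np.float64(0.5527), np.float64(0.0792), np.float64(0.1828)] [np.float64(0.6), np.float64(-0.3), np.float64(2.5)] 9.28
```

```bash

python3 -m creep '[0,0.003,0,0,0, 0,0.006,-0.0003,0,0]'>/dev/null && python3 st.py
python3 -m creep '[0,0.002,0,0,0, -0.0005,0.004,-0.0005,0,0]'>/dev/null && python3 st.py
python3 -m creep '[0,0.002,0,0,0, -0.0005,0.004,-0.0005,0,0]'>/dev/null && python3 st.py
```

```text
[np.float64(0.5528), np.float64(0.0848), np.float64(0.1828)] [np.float64(-0.2), np.float64(0.4), np.float64(-2.3)] 9.45
[np.float64(0.5526), np.float64(0.0889), np.float64(0.1828)] [np.float64(-0.3), np.float64(-1.0), np.float64(2.5)] 9.62
[np.float64(0.5524), np.float64(0.0925), np.float64(0.1828)] [np.float64(0.3), np.float64(-2.9), np.float64(5.0)] 9.78
```

```bash

python3 -m creep '[0,0.002,0,0,0, -0.0005,0.004,-0.0005,0,0]'>/dev/null && python3 st.py
python3 -m creep '[0,0.002,0,0,0, -0.0005,0.004,-0.0005,0,0]'>/dev/null && python3 st.py
python3 - <<'E'
from h import *
cam("wrist","pics/w5.png");cam("side","pics/s5.png")
w=cv2.resize(cv2.imread("pics/w5.png"),(480,360)); s=cv2.resize(cv2.imread("pics/s5.png")[20:260,160:373],(320,360))
cv2.imwrite("pics/c5.png",np.hstack([w,s]))
E
```

```text
[np.float64(0.5521), np.float64(0.0958), np.float64(0.1827)] [np.float64(-0.1), np.float64(-6.4), np.float64(7.6)] 9.95
[np.float64(0.5521), np.float64(0.0962), np.float64(0.1826)] [np.float64(0.5), np.float64(-18.0), np.float64(10.2)] 10.12
```

View pics/c5.png

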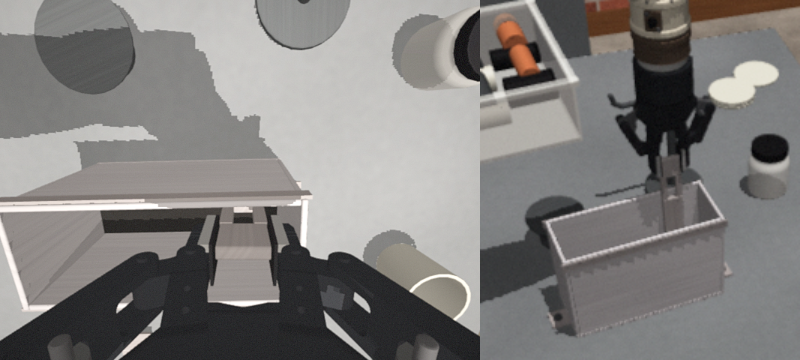

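The bar now touches the +y rim (Fy −18 N). I ease it off slightly and release.

```bash

python3 -m creep '[0,-0.003,0.001,0,0, 0,-0.003,0.001,0,0.031, 0,-0.003,0.001,0,0.034, 0,-0.003,0.001,0,0.04, 0,-0.003,0.001,0,0.046, 0,-0.003,0.001,0,0.046, 0,-0.003,0.001,0,0.046]'; python3 -m creep '[0,-0.003,0.01,0,0.046, 0,-0.004,0.03,0,0.046, 0,-0.005,0.06,0,0.046, 0,-0.005,0.09,0,0.06, 0,-0.02,0.12,0,0.0854, 0,-0.06,0.13,0,0.0854, 0,-0.1,0.13,0,0.0854, 0,-0.14,0.13,0,0.0854,0,-0.18,0.13,0,0.0854, 0,-0.22,0.13,0,0.0854]';python3 - <<'E'
from h import *
cam("side","pics/s6.png");cam("wrist","pics/w6.png")
np.set_printoptions(precision=3,suppress=True)
T=cam("top","pics/t6.png")
w=cv2.resize(cv2.imread("pics/w6.png"),(480,360)); s=cv2.resize(cv2.imread("pics/s6.png")[20:260,160:373],(320,360))
cv2.imwrite("pics/c6.png",np.hstack([w,s]))
E
```

```text
clock: 10.8
eef_pos: [0.5507, 0.0984, 0.1818]
tool_rot: [0.676, 0.737, -0.0, -0.0]
ft_force: [0.2, -0.7, -0.4]
grip_width: 0.0461
grasp_force: 0.0
clock: 11.63
eef_pos: [0.5506, -0.1239, 0.3133]
tool_rot: [0.676, 0.737, 0.0, 0.001]
ft_force: [1.5, -0.1, -0.1]
grip_width: 0.0853
grasp_force: 0.0
```

View pics/c6.png

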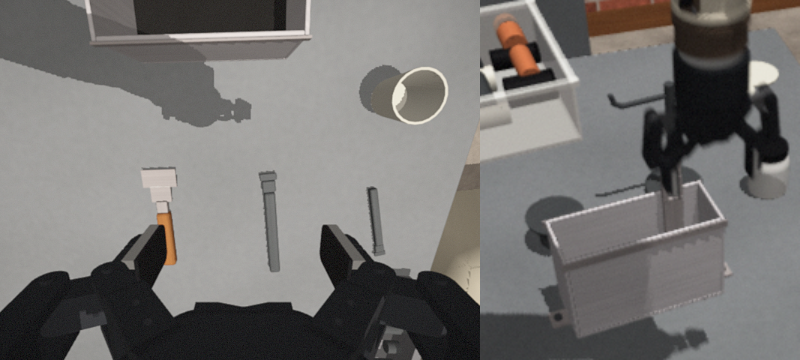

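The bar stands at the caddy's far end, against the +y rim. In the wrist view the chisel runs from its tip at (357,231) to its butt at (367,360) and the scraper's blade is at (212,226), in full-size pixels.

```bash
python3 - <<'E'
from h import *
np.set_printoptions(precision=4,suppress=True)
K,E,p=cam("wrist")
g=cv2.cvtColor(cv2.imread("pics/w6.png"),cv2.COLOR_BGR2GRAY).astype(float)
for r in (255,275,295,315,335,350):
    l=g[r,330:395]; m=l<(np.median(g[r,400:440])+l.min())/2; c=330+np.where(m)[0].mean(); print(r,round(c,1),m.sum(),atz(K,E,(c,r),.018)[:2])
print("tip",atz(K,E,(357,229),.005),"butt",atz(K,E,(367,362),.012))
T=cam("top");r=bot.place_of("top","chisel");print([atz(*T[:2],np.array(x["centre"])*[640,480],0)[:2] for x in r])
E
```

```text
255 357.5 16 [ 0.5999 -0.1933]
275 359.4 15 [ 0.6055 -0.2212]
295 360.2 15 [ 0.6098 -0.2502]
315 361.6 14 [ 0.6152 -0.2802]
335 363.5 16 [ 0.6213 -0.3111]
350 365.0 15 [ 0.6262 -0.3351]
tip [ 0.597  -0.1612  0.005 ] butt [ 0.6325 -0.3588  0.012 ]
[array([ 0.6007, -0.5323]), array([0.551 , 0.0958])]
```

```bash
python3 -m creep '[0.01,-0.035,-0.01,0.02,0.0854, 0.02,-0.07,-0.02,0.04,0.0854, 0.03,-0.105,-0.04,0.06,0.0854, 0.045,-0.14,-0.06,0.08,0.0854, 0.06,-0.175,-0.08,0.097,0.0854, 0.07,-0.205,-0.1,0.097,0.0854, 0.075,-0.214,-0.13,0.097,0.0854, 0.075,-0.214,-0.16,0.097,0.0854, 0.075,-0.214,-0.17,0.097,0.0854, 0.075,-0.214,-0.17,0.097,0.0854]'
python3 - <<'E'
from h import *
np.set_printoptions(precision=4,suppress=True)
K,E,p=cam("wrist","pics/w7.png")
g=cv2.cvtColor(cv2.imread("pics/w7.png"),cv2.COLOR_BGR2GRAY).astype(float)
print("pred butt",proj(K,E,[.632,-.364,.018]),"grasp",proj(K,E,[.6255,-.338,.018]),"tip",proj(K,E,[.596,-.168,.01]))
for r in range(100,440,20):
    l=g[r,240:420]; m=l<(np.percentile(l,85)+l.min())/2; c=240+np.median(np.where(m)[0]); print(r,c,m.sum(),round(l.min()),round(np.percentile(l,85)),atz(K,E,(c,r),.018)[:2])
E
```

```text
clock: 12.77
eef_pos: [0.6243, -0.3332, 0.1376]
tool_rot: [0.639, 0.769, -0.001, -0.004]
ft_force: [-0.1, -0.8, -1.2]
grip_width: 0.0855
grasp_force: 0.0
pred butt [328.0621 276.0286] grasp [326.1596 244.0834] tip [330.2652  -6.1288]
100 283.5 88 80 171 [ 0.5764 -0.2401]
120 284.0 89 73 172 [ 0.5788 -0.2532]
140 282.5 86 59 173 [ 0.5798 -0.2669]
160 283.5 88 58 174 [ 0.5827 -0.2807]
180 310.5 142 61 173 [ 0.6047 -0.2913]
200 309.0 139 61 173 [ 0.6062 -0.3063]
220 324.0 27 77 175 [ 0.6203 -0.3194]
240 326.0 25 79 175 [ 0.6248 -0.3348]
260 325.0 25 78 175 [ 0.6271 -0.3511]
280 329.0 11 159 173 [ 0.6334 -0.3672]
300 368.5 36 166 173 [ 0.6686 -0.3784]
320 346.0 43 165 172 [ 0.6541 -0.3997]
340 336.0 52 165 171 [ 0.6496 -0.4198]
360 338.5 18 164 171 [ 0.6555 -0.4386]
380 287.0 29 165 172 [ 0.6148 -0.467 ]
400 320.0 33 166 174 [ 0.6473 -0.4822]
420 305.0 39 16 36 [ 0.6377 -0.5062]
```

```bash
python3 -m creep '[0.001,-0.004,-0.03,0,0.0854, 0.001,-0.005,-0.06,0,0.0854, 0.001,-0.005,-0.09,0,0.08, 0.001,-0.005,-0.12,0,0.07, 0.001,-0.005,-0.136,0,0.06, 0.001,-0.005,-0.136,0,0.05, 0.001,-0.005,-0.136,0,0, 0.001,-0.005,-0.136,0,0, 0.001,-0.005,-0.136,0,0, 0.001,-0.005,-0.136,0,0]'
```

```text
clock: 13.65
eef_pos: [0.6294, -0.342, 0.0105]
tool_rot: [0.639, 0.769, 0.001, 0.003]
ft_force: [-0.2, 1.3, 6.2]
grip_width: 0.018
grasp_force: 61.2
```

```bash
python3 -c "
from workcell import bot;o=bot.get_obs();print(o['ft_torque'])"; python3 -m creep '[0,0,0.02,0,0, 0,0,0.04,0,0, 0,0,0.06,0,0, 0,0,0.08,0,0, 0,0,0.1,0,0, 0,0,0.12,0,0, 0,0,0.14,0,0, 0,0,0.14,0,0]'; python3 -c "
from workcell import bot;o=bot.get_obs();print(o['ft_torque'])
bot.camera('side');print(bot.place_of('side','chisel_tip'),bot.place_of('side','chisel'))"
```

```text
[0.22053778 0.16199237 0.07722408]
clock: 14.32
eef_pos: [0.6295, -0.3426, 0.1528]
tool_rot: [0.64, 0.769, 0.001, 0.005]
ft_force: [0.4, -1.2, -2.8]
grip_width: 0.0179
grasp_force: 60.1
[-0.37788813 -0.19280303 -0.04560866]
[{'centre': [0.5442, 0.4823], 'score': 0.94}, {'centre': [0.7506, 0.6402], 'score': 0.9}, {'centre': [0.5578, 0.9642], 'score': 0.89}] [{'centre': [0.7169, 0.599], 'score': 0.93}, {'centre': [0.588, 0.5585], 'score': 0.76}, {'centre': [0.6422, 0.9273], 'score': 0.65}]
```

The chisel is held level by pad friction (moment 0.38 N m), so it has to be swung down. I'll slide it under the fixed hook's level bar from the open end and raise the arm, so that the bar pushes the tip down.

```bash
python3 -m creep '[-0.005,0.005,0.035,-0.06,0, -0.01,0.015,0.07,-0.12,0, -0.025,0.045,0.1,-0.18,0, -0.04,0.08,0.12,-0.24,0, -0.055,0.118,0.132,-0.3,0, -0.07,0.156,0.132,-0.36,0, -0.085,0.194,0.132,-0.42,0, -0.1,0.232,0.132,-0.48,0, -0.115,0.27,0.132,-0.532,0, -0.13,0.308,0.132,-0.532,0]' >/dev/null; python3 -m creep '[-0.015,0.038,0,0,0, -0.03,0.076,0,0,0, -0.045,0.114,0,0,0, -0.06,0.152,0,0,0, -0.07,0.19,0,0,0, -0.07,0.195,-0.03,0,0, -0.07,0.195,-0.06,0,0, -0.07,0.195,-0.09,0,0, -0.07,0.195,-0.127,0,0, -0.07,0.195,-0.127,0,0]'; python3 - <<'E'
from h import *
np.set_printoptions(precision=3,suppress=True)
o=bot.get_obs(); R0=R.from_quat(o["tool_rot"]).as_matrix();print(R0[:,1],o["joint_pos"],o["ft_torque"])
T=cam("top","pics/t8.png");S=cam("side","pics/s8.png")
for n,V in(("top",T),("side",S)):
  print(n,[((np.array(x["centre"])*[640,480]).round(),round(x["score"],2)) for x in bot.place_of(n,"chisel_tip")])
g=np.array(o["eef_pos"]); a=np.array([.342,.94,0])
print("pred tip",proj(*T[:2],g+a*.17),proj(*S[:2],g+a*.17))
E
```

```text
clock: 16.13
eef_pos: [0.4198, 0.1582, 0.1425]
tool_rot: [0.819, 0.574, -0.009, -0.002]
ft_force: [-2.0, -1.1, -4.3]
grip_width: 0.0181
grasp_force: 59.6
[ 0.94  -0.341 -0.014] [ 0.361  0.217 -0.268  1.105 -0.001  2.28 ] [-0.361  0.322  0.1  ]
top [(array([525., 277.]), 0.84), (array([128., 286.]), 0.49)]
side [(array([358., 466.]), 0.93), (array([483., 307.]), 0.91), (array([236.,  99.]), 0.81)]
pred tip [123.883 289.953] [232.374  97.132]
```

```bash
python3 -m creep '[0.015,0.003,0,0,0, 0.035,0.007,0,0,0, 0.055,0.012,0,0,0, 0.075,0.016,0,0,0, 0.08,0.017,0,0,0]'; python3 -m creep '[0,0,0.01,0,0, 0,0,0.02,0,0, 0,0,0.03,0,0, 0,0,0.04,0,0]'; python3 st.py;  python3 -m creep '[0,0,0.01,0,0, 0,0,0.02,0,0, 0,0,0.03,0,0, 0,0,0.04,0,0]'; python3 -c "
from workcell import bot;o=bot.get_obs();print(o['ft_torque'])"
```

```text
clock: 16.75
eef_pos: [0.5125, 0.179, 0.154]
tool_rot: [0.819, 0.573, 0.004, 0.001]
ft_force: [1.4, 0.6, -2.3]
grip_width: 0.0181
grasp_force: 59.7
clock: 17.08
eef_pos: [0.5067, 0.1777, 0.1929]
tool_rot: [0.819, 0.574, 0.0, 0.0]
ft_force: [2.3, -2.1, -5.9]
grip_width: 0.0177
grasp_force: 58.8
[np.float64(0.5067), np.float64(0.1777), np.float64(0.1929)] [np.float64(2.3), np.float64(-2.1), np.float64(-5.9)] 17.08
clock: 17.42
eef_pos: [0.507, 0.1778, 0.2321]
tool_rot: [0.819, 0.574, -0.0, 0.0]
ft_force: [-1.0, 0.5, -5.4]
grip_width: 0.0175
grasp_force: 58.6
[-0.30508846  0.22705074 -0.00683575]
```

```bash
python3 -m creep '[0,0,0.012,0,0, 0,0,0.024,0,0, 0.002,0.005,0.036,0,0, 0.006,0.015,0.048,0,0, 0.01,0.026,0.06,0,0, 0.014,0.037,0.07,0,0, 0.018,0.048,0.08,0,0, 0.022,0.06,0.09,0,0]'; python3 - <<'E'
from h import *
np.set_printoptions(precision=3,suppress=True)
o=bot.get_obs(); print(o["ft_torque"])
T=cam("top","pics/t9.png");S=cam("side","pics/s9.png")
for n,V in(("top",T),("side",S)):
  print(n,[((np.array(x["centre"])*[640,480]).round(),round(x["score"],2)) for x in bot.place_of(n,"chisel_tip")])
g=np.array(o["eef_pos"]); 
for th in(0,30,60,75,90):
  t=np.radians(th);P=g+.165*np.array([.342*np.cos(t),.94*np.cos(t),-np.sin(t)]); print(th,proj(*T[:2],P),proj(*S[:2],P))
E
```

```text
clock: 18.08
eef_pos: [0.5293, 0.2379, 0.3223]
tool_rot: [0.819, 0.573, 0.0, 0.0]
ft_force: [1.2, -0.8, -5.3]
grip_width: 0.0162
grasp_force: 57.8
[-0.483 -0.04   0.027]
top [(array([144., 254.]), 0.78), (array([424., 138.]), 0.78), (array([524., 274.]), 0.77)]
side [(array([267.,  99.]), 0.95), (array([483., 309.]), 0.87), (array([358., 461.]), 0.83)]
0 [ 29.499 224.635] [263.852   3.22 ]
30 [ 71.217 234.955] [265.335  42.015]
60 [117.792 248.586] [264.187  78.848]
75 [140.391 255.803] [262.689  94.517]
90 [161.578 262.958] [260.634 107.323]
```

The chisel now hangs about 77° below level. I'll rise off the hook (which swings it further), carry it over the caddy's middle and measure it again.

```bash
python3 -m creep '[0,0,0.012,0,0, 0,0,0.024,0,0, 0,0,0.036,0,0, 0,0,0.048,0,0, 0,0,0.06,0,0, 0,0,0.066,0,0]'; python3 -m creep '[-0.01,-0.03,0,0.1,0, -0.02,-0.06,0,0.2,0, -0.03,-0.09,0,0.3,0, -0.036,-0.12,0,0.4,0, -0.039,-0.15,0,0.454,0, -0.039,-0.18,0,0.454,0, -0.039,-0.205,0,0.454,0, -0.039,-0.218,0,0.454,0, -0.039,-0.218,0,0.454,0]'; python3 - <<'E'
from h import *
np.set_printoptions(precision=3,suppress=True)
o=bot.get_obs(); print(o["ft_torque"])
W=cam("wrist","pics/w10.png");S=cam("side","pics/s10.png");T=cam("top","pics/t10.png")
for n,V in(("wrist",W),("side",S),("top",T)):
  print(n,[((np.array(x["centre"])*[640,480]).round(),round(x["score"],2)) for x in bot.place_of(n,"chisel_tip")])
g=np.array(o["eef_pos"]); 
for th in(60,75,90):
  t=np.radians(th);P=g+.165*np.array([-.1*np.cos(t),.995*np.cos(t),-np.sin(t)]); print(th,P,proj(*W[:2],P),proj(*S[:2],P),proj(*T[:2],P))
E
```

```text
clock: 18.78
eef_pos: [0.5291, 0.2373, 0.3883]
tool_rot: [0.819, 0.573, 0.001, -0.0]
ft_force: [0.4, 0.4, -3.6]
grip_width: 0.0148
grasp_force: 59.7
clock: 19.53
eef_pos: [0.4895, 0.0168, 0.3868]
tool_rot: [0.671, 0.742, -0.001, 0.0]
ft_force: [-0.1, 0.6, -2.9]
grip_width: 0.0153
grasp_force: 61.4
[-0.045 -0.039 -0.012]
wrist []
side [(array([260., 127.]), 0.74), (array([482., 308.]), 0.67), (array([358., 464.]), 0.57)]
top [(array([524., 274.]), 0.68), (array([424., 135.]), 0.67)]
60 [0.481 0.099 0.244] [324.952 126.731] [249.395 114.271] [220.912 285.811]
75 [0.485 0.059 0.227] [324.834 176.567] [256.443 132.392] [245.065 283.181]
90 [0.49  0.017 0.222] [324.751 223.785] [263.721 147.415] [269.03  280.367]
```

```bash
python3 - <<'E'
from h import *
np.set_printoptions(precision=3,suppress=True)
S=cam("side");o,d=ray(*S[:2],(260,127))
for x in(.48,.485,.49,.495): print(o+d*(x-o[0])/d[0])
im=cv2.imread("pics/w10.png"); 
s=cv2.imread("pics/s10.png")[40:200,190:350]
cv2.imwrite("pics/c10.png",np.hstack([im[100:460,140:500],cv2.resize(s,(360,360),interpolation=cv2.INTER_CUBIC)]))
E
```

```text
[ 0.48  -0.02   0.299]
[0.485 0.01  0.276]
[0.49  0.04  0.254]
[0.495 0.069 0.231]
```

View pics/c10.png

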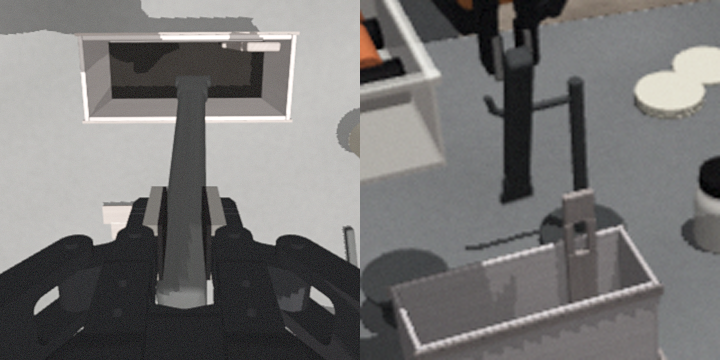

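The chisel hangs steeply: tip at crop (192,82), above the middle of the caddy's mouth. The pry bar leans on the +y rim at (265,47). Now I lower the chisel gently.

```bash
python3 -m creep '[0,0,-0.02,0,0, 0,0,-0.04,0,0, 0,0,-0.06,0,0, 0,0,-0.08,0,0, 0,0,-0.1,0,0, 0,0,-0.12,0,0, 0,0,-0.135,0,0, 0,0,-0.14,0,0, 0,0,-0.14,0,0]' >/dev/null&& python3 st.py && python3 ok.py 2 &&
python3 -m creep '[0,0,-0.003,0,0, 0,0,-0.006,0,0]'>/dev/null && python3 ok.py 0 &&
python3 -m creep '[0,0,-0.003,0,0, 0,0,-0.006,0,0]'>/dev/null && python3 ok.py 0 &&
python3 -m creep '[0,0,-0.003,0,0, 0,0,-0.006,0,0]'>/dev/null && python3 ok.py 0 &&
python3 -m creep '[0,0,-0.002,0,0, 0,0,-0.004,0,0]'>/dev/null && python3 ok.py 0 &&
python3 -m creep '[0,0,-0.002,0,0, 0,0,-0.004,0,0]'>/dev/null && python3 ok.py 0 &&
python3 -m creep '[0,0,-0.002,0,0, 0,0,-0.004,0,0]'>/dev/null && python3 ok.py 0 &&
python3 -m creep '[0,0,-0.002,0,0, 0,0,-0.004,0,0]'>/dev/null && python3 ok.py 0 &&
python3 -m creep '[0,0,-0.002,0,0, 0,0,-0.004,0,0]'>/dev/null && python3 ok.py 0 &&
python3 -m creep '[0,0,-0.002,0,0, 0,0,-0.004,0,0]'>/dev/null && python3 ok.py 0 &&
python3 -m creep '[0,0,-0.002,0,0, 0,0,-0.004,0,0]'>/dev/null && python3 ok.py 0
```

```text
[np.float64(0.4892), np.float64(0.0204), np.float64(0.2455)] [np.float64(-0.2), np.float64(0.3), np.float64(-3.0)] 20.63
0.2455 -3.0
0.2423 -3.3
0.2356 -4.1
0.2289 -4.0
0.2248 -3.5
0.2209 -3.4
0.2168 -3.5
0.2128 -3.6
0.2088 -4.3
0.2048 -3.0
0.2008 -2.6
```

```bash

python3 -m creep '[0,0,-0.0015,0,0, 0,0,-0.003,0,0]'>/dev/null && python3 ok.py 0 &&
python3 -m creep '[0,0,-0.0015,0,0, 0,0,-0.003,0,0]'>/dev/null && python3 ok.py 0 &&
python3 -m creep '[0,0,-0.0015,0,0, 0,0,-0.003,0,0]'>/dev/null && python3 ok.py 0 &&
python3 -m creep '[0,0,-0.0015,0,0, 0,0,-0.003,0,0]'>/dev/null && python3 ok.py 0 &&
python3 -m creep '[0,0,-0.0015,0,0, 0,0,-0.003,0,0]'>/dev/null && python3 ok.py 0 &&
python3 -m creep '[0,0,-0.0015,0,0, 0,0,-0.003,0,0]'>/dev/null && python3 ok.py 0 &&
python3 -m creep '[0,0,-0.0015,0,0, 0,0,-0.003,0,0]'>/dev/null && python3 ok.py 0; python3 st.py
```

```text
0.1978 -3.3
0.1949 -2.7
0.1919 -3.9
0.1889 -3.4
0.1859 -2.8
0.1829 -0.2
0.1817 12.5
[np.float64(0.4917), np.float64(0.019), np.float64(0.1817)] [np.float64(-1.7), np.float64(-3.6), np.float64(12.5)] 23.47
```

```bash

python3 -m creep '[0,-0.002,0.001,0,0, 0,-0.004,0.001,0,0]'>/dev/null && python3 st.py
python3 -m creep '[0,-0.002,0,0,0, 0,-0.004,-0.0005,0,0]'>/dev/null && python3 st.py
python3 -m creep '[0,-0.002,0,0,0, 0,-0.004,-0.0005,0,0]'>/dev/null && python3 st.py
```

```text
[np.float64(0.4908), np.float64(0.0165), np.float64(0.1816)] [np.float64(1.0), np.float64(1.7), np.float64(-1.2)] 23.63
[np.float64(0.491), np.float64(0.0135), np.float64(0.1811)] [np.float64(0.4), np.float64(9.3), np.float64(4.5)] 23.8
[np.float64(0.491), np.float64(0.0129), np.float64(0.1811)] [np.float64(-1.5), np.float64(20.2), np.float64(7.0)] 23.97
```

```bash

python3 -m creep '[0,0.004,0.001,0,0, 0,0.004,0.001,0,0.02, 0,0.004,0.001,0,0.025, 0,0.004,0.001,0,0.032, 0,0.004,0.001,0,0.042, 0,0.004,0.001,0,0.046, 0,0.004,0.001,0,0.046]'; python3 -m creep '[0,0.004,0.01,0,0.046, 0,0.004,0.03,0,0.046, 0,0.004,0.06,0,0.046, 0,0.004,0.09,0,0.06, 0,-0.02,0.11,0,0.0854, -0.01,-0.06,0.12,0,0.0854, -0.02,-0.1,0.12,0,0.0854, -0.035,-0.14,0.11,0,0.0854, -0.05,-0.18,0.1,0,0.0854, -0.06,-0.22,0.08,0,0.0854]';python3 -m creep '[0,-0.035,-0.02,0,0.0854, -0.005,-0.07,-0.05,0,0.0854, -0.01,-0.105,-0.08,0,0.0854, -0.01,-0.13,-0.11,0,0.0854, -0.01,-0.13,-0.12,0,0.0854, -0.01,-0.13,-0.12,0,0.0854]'
python3 - <<'E'
from h import *
np.set_printoptions(precision=4,suppress=True)
o=bot.get_obs();W=cam("wrist","pics/w11.png");S=cam("side","pics/s11.png");T=cam("top","pics/t11.png")
for t in("chisel_tip","prybar_tip","scraper","scraper_tip","chisel","prybar"):
 for n in("wrist","side","top"):
  print(t,n,[((np.array(x["centre"])*[640,480]).round().tolist(),round(x["score"],2)) for x in bot.look_for(n,t)])
im=cv2.imread("pics/w11.png").astype(int); m=(im[:,:,2]-im[:,:,0]>50)
for r in range(160,400,15):
  c=np.where(m[r,240:420])[0]
  if len(c)>6: print(r,c.min()+240,c.max()+240,atz(*W[:2],(240+(c.min()+c.max())/2,r),.02)[:2])
E
```

```text
clock: 24.55
eef_pos: [0.4902, 0.0114, 0.1809]
tool_rot: [0.669, 0.743, -0.0, 0.0]
ft_force: [-0.2, -0.9, 0.6]
grip_width: 0.046
grasp_force: 0.0
clock: 25.38
eef_pos: [0.4321, -0.2024, 0.267]
tool_rot: [0.669, 0.743, 0.001, 0.002]
ft_force: [1.4, 0.2, -0.1]
grip_width: 0.0853
grasp_force: 0.0
clock: 25.88
eef_pos: [0.4197, -0.3307, 0.1409]
tool_rot: [0.67, 0.742, -0.0, -0.004]
ft_force: [-0.1, 0.6, -0.2]
grip_width: 0.0857
grasp_force: 0.0
chisel_tip wrist [([525.0, 446.0], 0.91)]
chisel_tip side [([408.0, 444.0], 0.65), ([458.0, 284.0], 0.57)]
chisel_tip top [([269.0, 278.0], 0.92), ([392.0, 144.0], 0.83), ([520.0, 232.0], 0.66), ([183.0, 168.0], 0.5)]
prybar_tip wrist []
prybar_tip side []
prybar_tip top [([239.0, 249.0], 0.82)]
scraper wrist [([325.0, 103.0], 0.96)]
scraper side [([271.0, 348.0], 0.68)]
scraper top [([401.0, 314.0], 0.61)]
scraper_tip wrist [([322.0, 105.0], 0.55)]
scraper_tip side [([275.0, 348.0], 0.82)]
scraper_tip top [([402.0, 312.0], 0.7)]
chisel wrist [([530.0, 446.0], 0.79)]
chisel side [([413.0, 441.0], 0.87), ([460.0, 285.0], 0.63), ([271.0, 348.0], 0.62)]
chisel top [([267.0, 282.0], 0.96), ([516.0, 232.0], 0.89), ([400.0, 140.0], 0.67), ([238.0, 250.0], 0.2)]
prybar wrist []
prybar side []
prybar top [([241.0, 251.0], 0.58)]
160 310 342 [ 0.4139 -0.2719]
175 310 342 [ 0.415  -0.2827]
190 311 342 [ 0.4165 -0.2938]
205 311 342 [ 0.4177 -0.3052]
220 311 342 [ 0.4189 -0.3168]
235 311 342 [ 0.4202 -0.3287]
250 312 342 [ 0.4219 -0.3409]
265 312 342 [ 0.4232 -0.3534]
```

```bash
python3 -m creep '[0.001,-0.004,-0.03,0,0.0854, 0.001,-0.006,-0.06,0,0.0854, 0.001,-0.006,-0.09,0,0.08, 0.001,-0.006,-0.12,0,0.07, 0.001,-0.006,-0.132,0,0.06, 0.001,-0.006,-0.132,0,0.05, 0.001,-0.006,-0.132,0,0, 0.001,-0.006,-0.132,0,0, 0.001,-0.006,-0.132,0,0, 0.001,-0.006,-0.132,0,0]'; python3 -m creep '[0,0,0.02,0,0, 0,0,0.04,0,0, 0,0,0.07,0,0, 0,0,0.1,0,0, 0,0,0.13,0,0, 0,0,0.145,0,0, 0,0,0.145,0,0]'; python3 -c "
from workcell import bot;o=bot.get_obs();print(o['ft_torque'])"
```

```text
clock: 27.77
eef_pos: [0.4243, -0.3374, 0.0142]
tool_rot: [0.669, 0.743, -0.0, 0.002]
ft_force: [0.1, -0.5, 0.1]
grip_width: 0.0237
grasp_force: 58.7
clock: 28.35
eef_pos: [0.4258, -0.3384, 0.1629]
tool_rot: [0.669, 0.743, 0.0, 0.005]
ft_force: [0.4, -0.9, -2.3]
grip_width: 0.0235
grasp_force: 59.2
[-0.28110488 -0.06928185 -0.03226449]
```

```bash
python3 -m creep '[0,0.005,0.035,-0.05,0, 0,0.02,0.07,-0.1,0, 0,0.05,0.1,-0.15,0, 0,0.085,0.122,-0.2,0, 0,0.123,0.122,-0.25,0, 0,0.161,0.122,-0.3,0, 0,0.199,0.122,-0.35,0, 0,0.237,0.122,-0.4,0, 0,0.275,0.122,-0.454,0, 0,0.313,0.122,-0.454,0]' >/dev/null; python3 -m creep '[0,0.038,0,0,0, -0.005,0.076,0,0,0, -0.01,0.114,0,0,0, -0.015,0.152,0,0,0, -0.02,0.182,0,0,0, -0.02,0.185,-0.03,0,0, -0.02,0.185,-0.06,0,0, -0.02,0.185,-0.09,0,0, -0.02,0.185,-0.127,0,0, -0.02,0.185,-0.127,0,0]'; python3 st.py; python3 -m creep '[0.02,0.004,0,0,0, 0.045,0.008,0,0,0, 0.07,0.012,0,0,0, 0.095,0.016,0,0,0, 0.104,0.017,0,0,0, 0.104,0.017,0,0,0]'
```

```text
clock: 30.02
eef_pos: [0.3965, 0.159, 0.1449]
tool_rot: [0.819, 0.574, -0.008, -0.002]
ft_force: [-1.6, -1.2, -3.0]
grip_width: 0.0236
grasp_force: 59.8
[np.float64(0.3965), np.float64(0.159), np.float64(0.1449)] [np.float64(-1.6), np.float64(-1.2), np.float64(-3.0)] 30.02
clock: 30.52
eef_pos: [0.5095, 0.1788, 0.1532]
tool_rot: [0.819, 0.573, 0.001, 0.0]
ft_force: [-0.3, -0.2, -2.3]
grip_width: 0.0236
grasp_force: 59.8
```

```bash
python3 -m creep '[0,0,0.01,0,0, 0,0,0.02,0,0, 0,0,0.03,0,0, 0,0,0.04,0,0, 0,0,0.05,0,0]'; python3 -m creep '[0,0,0.01,0,0, 0,0,0.02,0,0, 0,0,0.03,0,0]'; python3 st.py; python3 -m creep '[0,0,0.012,0,0, 0,0,0.024,0,0, 0.002,0.005,0.036,0,0, 0.006,0.015,0.048,0,0, 0.01,0.026,0.06,0,0, 0.014,0.037,0.07,0,0, 0.018,0.048,0.08,0,0, 0.022,0.06,0.09,0,0]';python3 - <<'E'
from h import *
np.set_printoptions(precision=3,suppress=True)
o=bot.get_obs(); print(o["ft_torque"])
T=cam("top","pics/t12.png");S=cam("side","pics/s12.png")
for n,V in(("top",T),("side",S)):
  print(n,[((np.array(x["centre"])*[640,480]).round(),round(x["score"],2)) for x in bot.place_of(n,"scraper_tip")])
g=np.array(o["eef_pos"]); 
for th in(0,30,60,75,90):
  t=np.radians(th);P=g+.16*np.array([.342*np.cos(t),.94*np.cos(t),-np.sin(t)]); print(th,proj(*T[:2],P),proj(*S[:2],P))
E
```

```text
clock: 30.93
eef_pos: [0.5067, 0.1781, 0.2042]
tool_rot: [0.819, 0.574, -0.0, 0.001]
ft_force: [2.2, -1.6, -5.2]
grip_width: 0.0238
grasp_force: 59.1
clock: 31.18
eef_pos: [0.507, 0.1787, 0.2337]
tool_rot: [0.819, 0.574, 0.0, -0.0]
ft_force: [-0.5, -0.2, -3.9]
grip_width: 0.0232
grasp_force: 59.0
[np.float64(0.507), np.float64(0.1787), np.float64(0.2337)] [np.float64(-0.5), np.float64(-0.2), np.float64(-3.9)] 31.18
clock: 31.85
eef_pos: [0.5294, 0.2387, 0.3241]
tool_rot: [0.819, 0.573, 0.0, 0.0]
ft_force: [-0.5, -0.6, -4.7]
grip_width: 0.0212
grasp_force: 58.1
[-0.418  0.092  0.059]
top [(array([149., 258.]), 0.81)]
side []
0 [ 31.092 225.427] [263.481   3.304]
30 [ 71.618 235.412] [264.938  41.083]
60 [117.085 248.698] [263.821  76.962]
75 [139.177 255.748] [262.359  92.198]
90 [159.886 262.74 ] [260.352 104.618]
```

```bash
python3 -m creep '[0,0,0.012,0,0, 0,0,0.024,0,0, 0,0,0.036,0,0, 0,0,0.048,0,0, 0,0,0.062,0,0, 0,0,0.075,0,0]'; python3 -m creep '[-0.025,-0.01,0,0.1,0, -0.05,-0.03,0,0.2,0, -0.075,-0.055,0,0.3,0, -0.1,-0.08,0,0.4,0, -0.105,-0.115,0,0.454,0, -0.105,-0.15,0,0.454,0, -0.105,-0.185,0,0.454,0, -0.105,-0.21,0,0.454,0, -0.105,-0.217,0,0.454,0, -0.105,-0.217,0,0.454,0]'; python3 - <<'E'
from h import *
np.set_printoptions(precision=3,suppress=True)
o=bot.get_obs(); print(o["ft_torque"])
W=cam("wrist","pics/w13.png");S=cam("side","pics/s13.png");T=cam("top","pics/t13.png")
for n,V in(("wrist",W),("side",S),("top",T)):
  print(n,[((np.array(x["centre"])*[640,480]).round(),round(x["score"],2)) for x in bot.place_of(n,"scraper_tip")])
g=np.array(o["eef_pos"]); 
for th in(60,75,90):
  t=np.radians(th);P=g+.16*np.array([-.1*np.cos(t),.995*np.cos(t),-np.sin(t)]); print(th,P,proj(*W[:2],P),proj(*S[:2],P),proj(*T[:2],P))
g=cv2.cvtColor(cv2.imread("pics/w13.png"),cv2.COLOR_BGR2GRAY)
for r in range(150,240,8): print(r,g[r,230:440:6])
E
```

```text
clock: 32.55
eef_pos: [0.5289, 0.2378, 0.3981]
tool_rot: [0.819, 0.573, -0.0, -0.0]
ft_force: [0.4, -0.1, -2.0]
grip_width: 0.0202
grasp_force: 62.1
clock: 33.38
eef_pos: [0.4236, 0.0197, 0.3977]
tool_rot: [0.671, 0.742, 0.0, 0.0]
ft_force: [0.8, -0.1, -2.2]
grip_width: 0.0205
grasp_force: 60.6
[ 0.007 -0.053 -0.047]
wrist [(array([329., 175.]), 0.79)]
side [(array([226., 123.]), 0.55)]
top []
60 [0.416 0.099 0.259] [324.815 130.164] [215.437 113.377] [218.211 324.379]
75 [0.419 0.061 0.243] [324.678 178.897] [222.059 131.349] [242.394 320.971]
90 [0.424 0.02  0.238] [324.584 225.275] [228.581 146.232] [266.352 317.906]
150 [187 184 183 190 118 120 121 119 119 178 125  91  83  80  94  81  85  77
 104 114 116  95  92 112 111 101  94  82  75  57 137 107 108 106 104]
158 [184 183 186 182 184 182 186 121 121 179 118  70  58  63  66  62  55  57
  61  61  52  61  54  49  87 100  85  61  68  54  58  62  51  65  85]
166 [186 184 185 185 184 185 185 145 147 184 118  93  54  60  55  56  58  59
  56  58  56  57  34  35  86  93  78  63  62  53  56  55  56  61  48]
174 [184 182 185 184 185 186 18
[... 591 characters left out ...]
88 189 250 137 131 137 133 132 132 132 130
 130 128 134 136 134 136  57  95  94 118 138 136 137 140 133 137 136]
214 [186 186 190 190 187 188 190 190 189 238 128 133 134 134 127 134 129 133
 136 124 132 138 135 136  85  94  99  91 138 138 138 139 139 137 139]
222 [184 188 188 190 188 190 192 190 193 223 128 135 135 135 114 132 134 132
 137 129 137 139 142 138 118  92  95  98 153 157 158 159 162 164 173]
230 [189 189 189 189 190 187 190 190 190 191 196 194 193 195  96  95  94  97
  97 121 190 193 192 192 195  87  96  95 194 191 194 196 192 192 192]
238 [188 190 187 190 190 190 191 189 191 193 193 190 191 100  98  99  95 102
  96  87 196 192 191 189 193  81  91  96 197 192 193 191 194 190 194]
```

The scraper hangs at about 76°, blade at wrist pixel (329,175) and spanning about columns 296 to 365. That is inside the mouth and clear of the chisel. I lower it with a small −x/−y correction.

```bash
python3 -m creep '[-0.004,-0.004,-0.01,0,0, -0.004,-0.006,-0.03,0,0, -0.004,-0.006,-0.05,0,0, -0.004,-0.006,-0.07,0,0, -0.004,-0.006,-0.09,0,0, -0.004,-0.006,-0.11,0,0, -0.004,-0.006,-0.13,0,0, -0.004,-0.006,-0.15,0,0, -0.004,-0.006,-0.155,0,0, -0.004,-0.006,-0.155,0,0]' >/dev/null&& python3 st.py && python3 ok.py 1 &&
python3 -m creep '[0,0,-0.003,0,0, 0,0,-0.006,0,0]'>/dev/null && python3 ok.py 0 &&
python3 -m creep '[0,0,-0.003,0,0, 0,0,-0.006,0,0]'>/dev/null && python3 ok.py 0 &&
python3 -m creep '[0,0,-0.003,0,0, 0,0,-0.006,0,0]'>/dev/null && python3 ok.py 0 &&
python3 -m creep '[0,0,-0.003,0,0, 0,0,-0.006,0,0]'>/dev/null && python3 ok.py 0 &&
python3 -m creep '[0,0,-0.002,0,0, 0,0,-0.004,0,0]'>/dev/null && python3 ok.py 0 &&
python3 -m creep '[0,0,-0.002,0,0, 0,0,-0.004,0,0]'>/dev/null && python3 ok.py 0 &&
python3 -m creep '[0,0,-0.002,0,0, 0,0,-0.004,0,0]'>/dev/null && python3 ok.py 0 &&
python3 -m creep '[0,0,-0.002,0,0, 0,0,-0.004,0,0]'>/dev/null && python3 ok.py 0 &&
python3 -m creep '[0,0,-0.0015,0,0, 0,0,-0.003,0,0]'>/dev/null && python3 ok.py 0 &&
python3 -m creep '[0,0,-0.0015,0,0, 0,0,-0.003,0,0]'>/dev/null && python3 ok.py 0 &&
python3 -m creep '[0,0,-0.0015,0,0, 0,0,-0.003,0,0]'>/dev/null && python3 ok.py 0 &&
python3 -m creep '[0,0,-0.0015,0,0, 0,0,-0.003,0,0]'>/dev/null && python3 ok.py 0 &&
python3 -m creep '[0,0,-0.0015,0,0, 0,0,-0.003,0,0]'>/dev/null && python3 ok.py 0; python3 st.py
```

```text
[np.float64(0.4191), np.float64(0.0162), np.float64(0.2412)] [np.float64(-0.2), np.float64(-0.6), np.float64(-3.2)] 34.52
0.2412 -3.2
0.2379 -2.5
0.2312 -3.2
0.2247 -3.2
0.2184 -2.5
0.2144 -2.2
0.2105 -2.4
0.2065 -2.9
0.2025 -2.6
0.1995 -3.4
0.1965 -1.6
0.1935 -3.0
0.1905 -2.9
0.1875 -2.1
[np.float64(0.4203), np.float64(0.0156), np.float64(0.1875)] [np.float64(-0.0), np.float64(-0.2), np.float64(-2.1)] 36.68
```

```bash

python3 -m creep '[0,0,-0.0015,0,0, 0,0,-0.003,0,0]'>/dev/null && python3 ok.py 0 &&
python3 -m creep '[0,0,-0.0015,0,0, 0,0,-0.003,0,0]'>/dev/null && python3 ok.py 0 &&
python3 -m creep '[0,0,-0.0015,0,0, 0,0,-0.003,0,0]'>/dev/null && python3 ok.py 0 &&
python3 -m creep '[0,0,-0.0015,0,0, 0,0,-0.003,0,0]'>/dev/null && python3 ok.py 0 &&
python3 -m creep '[0,0,-0.0015,0,0, 0,0,-0.003,0,0]'>/dev/null && python3 ok.py 0 &&
python3 -m creep '[0,0,-0.0015,0,0, 0,0,-0.003,0,0]'>/dev/null && python3 ok.py 0; python3 st.py
```

```text
0.1845 -2.5
0.1815 -2.4
0.1785 -2.6
0.1756 -1.7
0.1728 0.5
[np.float64(0.4205), np.float64(0.0159), np.float64(0.1728)] [np.float64(-0.5), np.float64(2.0), np.float64(0.5)] 37.52
```

```bash

python3 -m creep '[0,0,-0.001,0,0, 0,0,-0.001,0,0]'>/dev/null && python3 ok.py 8; python3 st.py
python3 -m creep '[0,-0.001,0,0,0, 0,-0.003,0,0,0]'>/dev/null && python3 st.py
python3 -m creep '[0,-0.001,0,0,0, 0,-0.003,0,0,0]'>/dev/null && python3 st.py
```

```text
0.1718 -0.1
[np.float64(0.4205), np.float64(0.0159), np.float64(0.1718)] [np.float64(0.9), np.float64(2.1), np.float64(-0.1)] 37.68
[np.float64(0.4205), np.float64(0.015), np.float64(0.1719)] [np.float64(-0.0), np.float64(13.7), np.float64(0.1)] 37.85
[np.float64(0.4205), np.float64(0.0146), np.float64(0.1719)] [np.float64(-0.1), np.float64(22.1), np.float64(-0.3)] 38.02
```

The vertical force isn't rising while Fy is, so this is the −y rim and not the pad. I back off in +y and go on down.

```bash

python3 -m creep '[0,0.005,0,0,0, 0,0.014,0,0,0, 0,0.014,0,0,0]'>/dev/null && python3 st.py &&
python3 -m creep '[0,0,-0.0015,0,0, 0,0,-0.003,0,0]'>/dev/null && python3 ok.py 1 &&
python3 -m creep '[0,0,-0.0015,0,0, 0,0,-0.003,0,0]'>/dev/null && python3 ok.py 1 &&
python3 -m creep '[0,0,-0.0015,0,0, 0,0,-0.003,0,0]'>/dev/null && python3 ok.py 1; python3 st.py
```

```text
[np.float64(0.421), np.float64(0.0236), np.float64(0.1722)] [np.float64(1.1), np.float64(-1.8), np.float64(1.9)] 38.27
0.1705 13.9
[np.float64(0.4226), np.float64(0.0218), np.float64(0.1705)] [np.float64(1.4), np.float64(-6.6), np.float64(13.9)] 38.43
```

```bash

python3 -m creep '[0,-0.002,0.001,0,0, 0,-0.004,0.001,0,0]'>/dev/null && python3 st.py
python3 -m creep '[0,-0.002,0,0,0, 0,-0.003,0,0,0]'>/dev/null && python3 st.py
python3 -m creep '[0,0,-0.001,0,0, 0,0,-0.001,0,0]'>/dev/null && python3 st.py
```

```text
[np.float64(0.4209), np.float64(0.0188), np.float64(0.1703)] [np.float64(-0.5), np.float64(-0.9), np.float64(0.5)] 38.6
[np.float64(0.4205), np.float64(0.0172), np.float64(0.1697)] [np.float64(0.7), np.float64(3.6), np.float64(2.5)] 38.77
[np.float64(0.4203), np.float64(0.0175), np.float64(0.1687)] [np.float64(1.3), np.float64(4.8), np.float64(4.1)] 38.93
```

```bash

python3 -m creep '[0,0,-0.001,0,0, 0,0,-0.001,0,0]'>/dev/null && python3 st.py
python3 -m creep '[0,0.001,-0.001,0,0, 0,0.001,-0.001,0,0]'>/dev/null && python3 st.py
```

```text
[np.float64(0.4204), np.float64(0.0178), np.float64(0.168)] [np.float64(-0.6), np.float64(5.8), np.float64(6.5)] 39.1
[np.float64(0.4205), np.float64(0.0183), np.float64(0.1673)] [np.float64(-0.1), np.float64(4.0), np.float64(7.1)] 39.27
```

```bash

python3 -m creep '[0,0.001,0,0,0.02, 0,0.001,0,0,0.024, 0,0.001,0,0,0.028, 0,0.001,0,0,0.034, 0,0.001,0,0,0.042, 0,0.001,0,0,0.046, 0,0.001,0,0,0.046]'; python3 -m creep '[0,0.001,0.01,0,0.046, 0,0.001,0.03,0,0.046, 0,0.001,0.06,0,0.046, 0,0.001,0.09,0,0.046, 0,-0.02,0.12,0,0.046, -0.01,-0.06,0.13,0,0.06, -0.01,-0.1,0.13,0,0.0854, -0.01,-0.14,0.13,0,0.0854, -0.01,-0.18,0.13,0,0.0854, -0.01,-0.22,0.13,0,0.0854]';python3 - <<'E'
from h import *
np.set_printoptions(precision=3,suppress=True)
V={n:cam(n,f"pics/{n}14.png") for n in("top","side","wrist")}
for t in("prybar","chisel","scraper","prybar_tip","chisel_tip","scraper_tip","cup","speaker","jar"):
 for n in V: print(t,n,[((np.array(x["centre"])*[640,480]).round().tolist(),round(x["score"],2)) for x in bot.look_for(n,t)])
C=np.array([.4875,.0475,0]);u=np.array([.994,.108,0]);v=np.array([-.108,.994,0])
for nm,a in(("pry",.066),("chi",.002),("scr",-.063)):
  for n in("top","side"): print(nm,n,proj(*V[n][:2],C+u*a+[0,0,.03]),proj(*V[n][:2],C+u*a+v*(.06 if nm=="pry" else -.045)+[0,0,.2]))
im=V["top"][2].astype(int); m=(im[:,:,0]-im[:,:,2]>60); ys,xs=np.where(m[200:380,200:340]); print("orange top",xs.min()+200,xs.max()+200,ys.min()+200,ys.max()+200)
im=V["side"][2].astype(int); m=(im[:,:,0]-im[:,:,2]>60); ys,xs=np.where(m[130:240,190:340]); print("orange side",xs.min()+190,xs.max()+190,ys.min()+130,ys.max()+130)
E
```

```text
clock: 39.85
eef_pos: [0.4199, 0.0183, 0.1662]
tool_rot: [0.669, 0.743, -0.0, -0.0]
ft_force: [-0.2, 0.1, 0.3]
grip_width: 0.0462
grasp_force: 0.0
clock: 40.68
eef_pos: [0.4098, -0.2034, 0.2968]
tool_rot: [0.669, 0.743, 0.0, 0.0]
ft_force: [1.6, -0.7, -0.2]
grip_width: 0.0854
grasp_force: 0.0
prybar top [([240.0, 252.0], 0.63)]
prybar side [([293.0, 140.0], 0.6)]
prybar wrist []
chisel top [([516.0, 230.0], 0.8), ([269.0, 281.0], 0.63), ([398.0, 141.0], 0.63), ([236.0, 246.0], 0.4)]
chisel side [([410.0, 441.0], 0.84), ([286.0, 99.0], 0.75), ([458.0, 283.0], 0.67), ([272.0, 160.0], 0.38)]
chisel wrist [([621.0, 260.0], 0.61), ([415.0, 415.0], 0.45)]
scraper top [([270.0, 313.0], 0.68), ([184.0, 167.0], 0.37)]
scraper side [([233.0, 184.0], 0.55)]
scraper wrist []
prybar_tip top [([241.0, 247.0], 0.74)]
prybar_tip side [([288.0, 142.0], 0.7), ([238.0, 183.0], 0.42)]
prybar_tip wrist []
chisel_tip top [([518.0, 230.0], 0.93), ([392.0, 144.0], 0.91), ([269.0, 279.0], 0.62)]
chisel_tip side [([458.0, 284.0], 0.7), ([413.0, 440.0], 0.65), ([274.0, 162.0], 0.41)]
chisel_tip wrist [([624.0,
[... 257 characters left out ...]
7.0], 0.66)]
speaker top [([191.0, 331.0], 0.7)]
speaker side [([202.0, 155.0], 0.63)]
speaker wrist []
jar top [([186.0, 167.0], 0.67)]
jar side [([351.0, 128.0], 0.86)]
jar wrist []
pry top [263.637 253.83 ] [218.65  251.084]
pry side [293.715 198.781] [280.476 122.134]
chi top [266.842 282.083] [277.983 277.802]
chi side [266.911 206.685] [268.603 160.082]
scr top [270.148 311.226] [282.076 312.908]
scr side [238.872 214.953] [236.504 168.749]
orange top 263 291 310 323Traceback (most recent call last):
  File "<stdin>", line 10, in <module>
    return umr_minimum(a, axis, None, out, keepdims, initial, where)
ValueError: zero-size array to reduction operation minimum which has no identity
```

All three tools show at their places in the caddy, steeply leaning, and the bystanders haven't moved. I hand the job in.

```bash
python3 -m creep '[0,0,0,0,0.0854, 0,0,0,0,0.0854, 0,0,0,0,0.0854, 0,0,0,0,0.0854]' && python3 -c "
from workcell import bot;print(bot.job_done())"
```

```text
clock: 42.52
eef_pos: [0.4103, -0.2014, 0.2967]
tool_rot: [0.669, 0.743, -0.0, 0.0]
ft_force: [-1.0, -1.0, 0.7]
grip_width: 0.0852
grasp_force: 0.0
the job is handed in; nothing more can be done
None
```

The pry bar, chisel and scraper are standing in the caddy, and I handed the job in at about 42.5 s; `job_done()` gave no verdict, and my last check was the detectors, which found all three in the caddy and the cup, loudspeaker and jar where they started.

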